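# Complete the changeover kit and close the drawer

### The job

Take the two bare-metal mounting feet off the sloping plywood stand and seat each one flat, square and fully down in the pocket of its own shape in the open kit drawer. Then push the drawer home, without slamming it, until it seats at its detent with both feet still lying flush in their pockets, and leave everything else on the table where it stands.

Things in the scene. Friction and masses are not known exactly. Their poses are not given: they have to be found in the camera images.
- tee_foot: T-shaped aluminium foot, 0.17 kg: 12 mm plate, crossbar x -26..+6, y -38..+38 mm, stem x +6..+38, y -16..+16 mm (its own axes), with a square boss 30 x 30 mm, 28 mm tall, on top (grip here). Origin: underside of the plate, below the boss centre; z up through the boss. Starts in one bay of the sloping stand, crossbar against the lower lip, stem up the slope
- notch_foot: Rectangular aluminium foot, 0.17 kg: 12 mm plate, x -26..+26, y -36..+36 mm, with the corner x > 10, y > 16 mm cut away, and a square boss 30 x 30 mm, 28 mm tall, on top (grip here). Origin: underside of the plate, below the boss centre; z up through the boss. Starts in one bay of the sloping stand, full 72 mm edge (-x) against the lower lip
- tee_pocket (a point): T-shaped pocket, 12 mm deep, 2 mm play all round, in the drawer's black insert: point on its floor where the origin of tee_foot belongs. Axes are the drawer's: x into the cabinet, y left, z up. The seated foot's x (its stem) points along the drawer's +y; its plate is then level with the insert's top. The two pockets' points are 80 mm apart in y
- notch_pocket (a point): Rectangular pocket with one filled corner, 12 mm deep, 2 mm play all round, in the same insert: point on its floor where the origin of notch_foot belongs. Axes are the drawer's. The seated foot's x points along the drawer's -y (its y along the drawer's +x)
- drawer_front (a point): Middle of the outer face of the open drawer's flat front panel (220 mm wide, from 42 mm below to 32 mm above this point, no handle). Axes are the drawer's; +x, into the cabinet, is the way to push. The pocket points lie 69 mm behind this face and 31 mm lower; the drawer's side and back walls are level with this point
- drawer (a joint): How far the kit drawer stands open, in m: 0 is home (its front against the cabinet), 0.16 is its outer stop. It slides with about 1.5 N; over the last 10 mm a spring detent gives a few newtons of resistance, and beyond 5 mm draws the drawer home
- cabinet: Grey steel two-drawer kit cabinet, fixed, 190 mm deep, 230 mm wide, 136 mm high; origin on the table under the middle of its front face (the face the drawers' fronts close against), x into it. The upper drawer is the open one
- stand: Plywood stand, fixed, 200 mm wide, top sloping at 30 degrees. Origin on the table; x towards the high end (away from the robot). The slope runs from its lip at x -45, z 35 mm up to x +45, z 87 mm; the lip stands 9 mm out of the slope; the two bays are at y +48 and -48 mm, with 6 mm high ribs between and beside them
- spray: small grey bottle standing between stand and cabinet, 40 mm across, 100 mm high; origin under its middle; to be left alone
- tape: roll of brown tape lying flat, 90 mm across, 24 mm high; origin under its middle; to be left alone
- jar: small glass jar on top of the cabinet, 52 mm across, 55 mm high; origin under its middle; to be left alone
- driver: screwdriver lying on the table behind the stand, about 200 mm long; origin under its middle, x towards its tip; to be left alone
- bin: blue open plastic bin, 150 x 100 x 70 mm; origin under its middle; to be left alone
- carton: cardboard carton, 120 x 90 x 70 mm; origin under its middle; to be left alone
- flask: steel vacuum flask, 90 mm across, 220 mm high; origin under its middle; to be left alone
- wrench: wrench lying on the table before the stand, about 180 mm long; origin under its middle; to be left alone
Not all that is in view belongs to the job. What is shaped like the notch_foot but turquoise is not meant. Leave any orange look-alike of the tee_foot alone.

How it is judged:
On the way, in this order (a step that is already met when the one before it is completed fails the run):
1. both feet lie seated in their pockets, let go, with the drawer still open (horizontal distance between tee_foot and tee_pocket below 0.004 m and z of tee_foot in the frame of tee_pocket below 0.0025 m and angle between each of tee_foot, notch_foot's own z axis and vertical below 0.04 rad and angle between the x axis of tee_foot and the y axis of tee_pocket, either way round below 0.08 rad and horizontal distance between notch_foot and notch_pocket below 0.004 m and z of notch_foot in the frame of notch_pocket below 0.0025 m and angle between the x axis of notch_foot and the y axis of notch_pocket, either way round below 0.08 rad and contact force between each of tee_foot, notch_foot and the fingers below 0.3 N and value of joint drawer above 0.06 m), for 0.2 s.
2. the drawer is home at its detent (value of joint drawer below 0.003 m), for 0.2 s.
At the end, for the whole second after the job is handed in: The drawer is home (less than 3 mm open) and each foot lies at rest in its own pocket: within 4 mm sideways, no more than 2.5 mm above the pocket floor, tilted less than 0.04 rad, square within 0.08 rad, and let go (horizontal distance between tee_foot and tee_pocket below 0.004 m and z of tee_foot in the frame of tee_pocket below 0.0025 m and angle between each of tee_foot, notch_foot's own z axis and vertical below 0.04 rad and angle between the x axis of tee_foot and the y axis of tee_pocket, either way round below 0.08 rad and horizontal distance between notch_foot and notch_pocket below 0.004 m and z of notch_foot in the frame of notch_pocket below 0.0025 m and angle between the x axis of notch_foot and the y axis of notch_pocket, either way round below 0.08 rad and contact force between each of tee_foot, notch_foot and the fingers below 0.3 N and value of joint drawer below 0.003 m and linear speed of each of tee_foot, notch_foot below 0.02 m/s); the robot touches nothing.
It fails at once if the drawer is slammed (faster than 0.5 m/s inwards) (velocity of joint drawer below -0.5 m/s).
It fails at once if a bystander (spray bottle, tape, jar, screwdriver, bin, carton, flask or wrench) is moved by more than 25 mm (distance of any of spray, tape, jar, driver, bin, carton, flask, wrench from where it was at the start of the episode above 0.025 m).
It also fails if it takes over 72 s, if anything falls off the work surface, if the arm or the gripper's body presses on something with over 40 N, if the wrist force passes 120 N, or if a joint passes its speed limit or range.

### The arm

A 7-joint arm with a two-finger parallel gripper is mounted at the origin on the work surface. World frame = base frame: x ahead of the robot, y to its left, z up, the work surface at z = 0. Lengths are in m, angles in rad, forces in N, time in s.
With the tool pointing down it reaches from about 0.425 to 0.875 m from the base axis. Payload 4.7 kg.
Tool frame: the origin (TCP) lies midway between the tips of the shut fingers; the grasp point (between the pads) lies 19 mm behind it; z points along the fingers, y is the line along which they close (so a half turn about z gives the same grasp; the last joint's range is limited). The gripper opens to 87 mm and grips with 3 to 60 N. Pads are 19 mm wide; open, the fingers measure 117 mm over their backs; the gripper's body (75 mm by 190 mm) begins 51 mm behind the grasp point.
Start: joints at [-1.31, 0.321, -0.07, 1.45, 0.023, 1.371, -0.057], TCP at [0.159, 0.63, 0.223] pointing down, gripper open.
Joint ranges: [-2.86, 2.86], [-0.3, 2.09], [-1.38, 1.24], [0.06, 2.45], [-1.56, 4.7], [0.09, 2.05], [-2.69, 2.69]. Speed limits (rad/s): [2.57, 2.57, 3.14, 3.14, 3.14, 3.14, 3.14].

### API

Orientations are given as a rotation vector (axis times angle).
In Python, from bench import ctrl gives the robot as it stands. The module is installed in compiled form; this text tells all that it offers.
- The arm moves only by the tool carry_out, never from a script. Its argument "steps" is a list of rows, each a list of 7 numbers: the turn, a rotation vector about the world's x, y, z in degrees, then the shift along the world's x, y, z in cm, then the opening, from 0 (shut) to 1 (fully open). A call has 1 to 12 rows; each row is the pose to reach, as a shift and turn from the pose commanded when the call began; what a row does not reach only later rows make up. A row lasts 1/10 s, in which the tool goes at most 50 mm and 8.59 degrees, less where a joint would pass 70% of its speed; a pose out of reach is approached as far as the arm can. A call with a gripper value outside its range is refused whole. The fingers move at their own pace and stop on an object; "squeeze" is the grip in N (left out, the last holds). Time passes only in rows, so rows that repeat a pose let the fingers close. It gives the time, the measured TCP pose, the force, the opening and the grip force at its end, in the units of the state.
- ctrl.get_state(): the state, without advancing time (a new reading comes with each control period).
- ctrl.get_image(name): name is "scene" or "top" or "wrist"; returns a dict with "pixels" (480x640x3 uint8, red, green, blue), "camera_matrix" (3x3 intrinsics, pixels), "cam_to_world" (4x4, takes a point from camera to world coordinates); the wrist camera has in their place "T_tool_cam" (4x4, takes a point from camera to tool coordinates, whose origin is the TCP and whose axes are the flange's). Camera axes: x right, y down, z forward; pixel columns grow to the right and rows downward; lengths in m; the calibration is good to about 2 mm. A picture is of the moment at which its call begins: read the wrist's pose just before it. There is no depth.
- ctrl.close_job(): hands the job in; it is judged then, once.
The state is a dict: "time": time; "joint_positions": joint angles; "qd": joint speeds; "joint_torque": joint torques, N m; "position": TCP position; "tool_rot": TCP orientation; "ft_force": force on the tool from outside, world axes, zero at the start; "torque": the same for the moment, N m; "grip_width": opening from 0.0 (shut) to 1.0 (fully open); "grip_force": force on a finger pad.
Only numpy, scipy, OpenCV 4.12 (cv2) and the standard library are available. Lean on these libraries where they do the work, as an engineer would, in place of code of your own. Each camera call takes 0.05 s, during which the arm holds its last target. There are 200 camera calls.

## Working session

There is one attempt and no reset: what is moved stays moved. The work goes in short steps, Python scripts to look and compute and a tool call to move; the robot and the scene stay as the last step left them, time stands still between calls to the robot, and variables do not carry over. Pictures are saved under pics/ and viewed, at most 10 in all, crops included, and the job is handed in when it is done.

Besides the shell and the picture viewer there is one more tool, called after ">>>" by a JSON object that holds its "fn" and its "kwargs", one argument or row to a line. carry_out: Moves the arm, as the interface text tells. Its arguments: {"type":"object","properties":{"steps":{"type":"array","items":{"type":"array","items":{"type":"number"}}},"squeeze":{"type":"number"}},"required":["steps"]}

```bash
mkdir -p pics; cat > h.py <<'E'
import numpy as np, cv2, pickle
from bench import ctrl
from scipy.spatial.transform import Rotation as R
def snap(n,f):
    s=ctrl.get_state(); im=ctrl.get_image(n); im['state']=s
    pickle.dump(im,open(f'pics/{f}.pkl','wb')); cv2.imwrite(f'pics/{f}.png',im['pixels'][:,:,::-1]); return im
def load(f): return pickle.load(open(f'pics/{f}.pkl','rb'))
def c2w(im):
    if 'cam_to_world' in im: return np.array(im['cam_to_world'])
    s=im['state']; T=np.eye(4); T[:3,:3]=R.from_rotvec(s['tool_rot']).as_matrix(); T[:3,3]=s['position']
    return T@np.array(im['T_tool_cam'])
def onplane(im,uv,z):
    T=c2w(im); K=np.array(im['camera_matrix']); d=T[:3,:3]@np.linalg.inv(K)@np.array([*uv,1.]); o=T[:3,3]
    return o+d*(z-o[2])/d[2]
def proj(im,P):
    T=np.linalg.inv(c2w(im)); K=np.array(im['camera_matrix']); p=(T[:3,:3]@np.atleast_2d(P).T).T+T[:3,3]
    q=(K@p.T).T; return q[:,:2]/q[:,2:]
E
python3 - <<'E'
from h import *
for n in('scene','top'):
    im=snap(n,n+'0'); print(c2w(im).round(3).tolist(), np.array(im['camera_matrix']).tolist())
print(ctrl.get_state())
E
```

```text
[[-0.797, 0.349, -0.493, 1.471], [0.603, 0.489, -0.63, 1.133], [0.021, -0.8, -0.6, 1.184], [0.0, 0.0, 0.0, 1.0]] [[624.8376951594299, 0.0, 323.11904599835304], [0.0, 624.8376951594299, 240.99497446999237], [0.0, 0.0, 1.0]]
[[-0.03, -0.99, 0.139, 0.402], [-0.999, 0.032, 0.014, 0.013], [-0.018, -0.139, -0.99, 1.33], [0.0, 0.0, 0.0, 1.0]] [[497.6809082237795, 0.0, 322.17963962600663], [0.0, 497.6809082237795, 239.59496928254873], [0.0, 0.0, 1.0]]
{'time': 0.1, 'joint_positions': array([-1.30987184,  0.32176219, -0.07008476,  1.45153004,  0.0226153 ,
        1.37078726, -0.05686602]), 'qd': array([-0.00082494, -0.00057562,  0.00042622, -0.00147433, -0.00061392,
       -0.00065023, -0.00010924]), 'joint_torque': array([-2.45275633e-04, -4.92571306e+01, -4.05750722e-01, -3.13401604e+01,
       -6.40611537e-02,  3.94279032e-02,  6.27308577e-05]), 'position': array([0.15874623, 0.62982114, 0.22157376]), 'tool_rot': array([-3.86614282e-01, -3.11760749e+00,  2.66533987e-03]), 'ft_force': array([-0.66156893, -0.21880232, -0.33392471]), 'torque': array([-0.0262546 , -0.01722071,  0.02713343]), 'grip_force': 0.0, 'grip_width': 1.000373183629404}
```

View pics/top0.png

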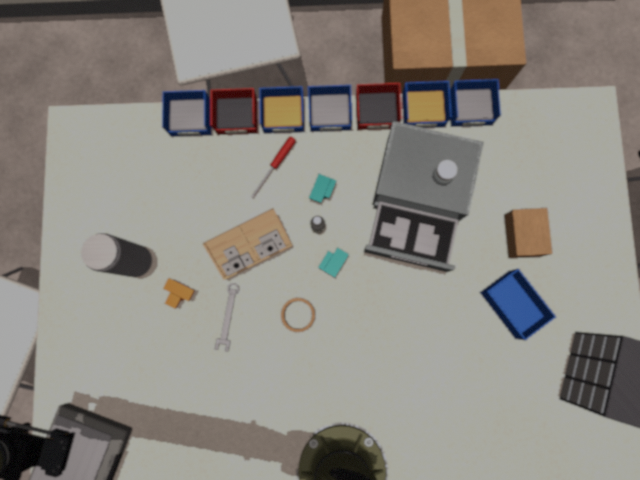

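View pics/scene0.png

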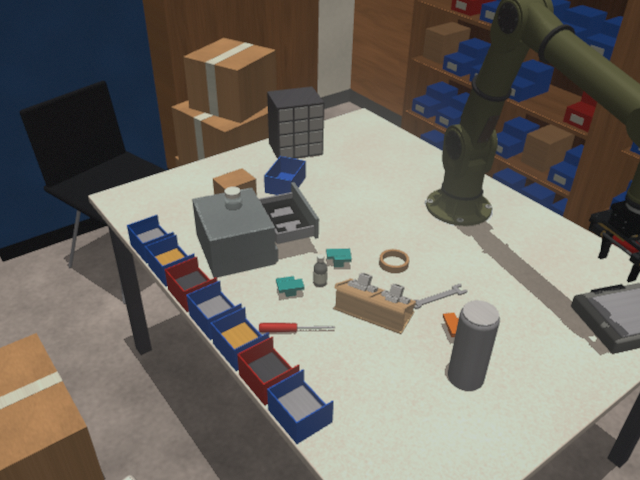

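The top view shows the two bare-metal feet on the stand at about (237,263) and (270,246). Look-alikes are the turquoise ones at (322,188) and (334,262) and the orange tee at (178,292). The open drawer's pockets are at (395,232) and (427,240). I'll take the two feet on the stand and check them in one close crop.

```bash
python3 - <<'E'
from h import *
a=load('top0')['pixels'][:,:,::-1]
f=lambda r:cv2.resize(a[r[1]:r[3],r[0]:r[2]],None,fx=7,fy=7,interpolation=cv2.INTER_CUBIC)
c=np.vstack([f((195,203,305,285))[:, :], ])
d=f((355,195,465,278))
h=min(c.shape[0],d.shape[0])
o=np.hstack([c[:h],d[:h]]); print(o.shape)
cv2.imwrite('pics/crop0.png',cv2.resize(o,(800,int(h*800/o.shape[1]))))
im=load('top0')
for uv in [(237,263),(270,246),(248,244),(408,250),(178,292),(395,232),(427,240)]: print(uv,onplane(im,uv,0.06).round(3))
E
```

```text
(574, 1540, 3)
(237, 263) [0.527 0.251 0.06 ]
(270, 246) [0.568 0.166 0.06 ]
(248, 244) [0.575 0.223 0.06 ]
(408, 250) [ 0.547 -0.188  0.06 ]
(178, 292) [0.458 0.403 0.06 ]
(395, 232) [ 0.594 -0.157  0.06 ]
(427, 240) [ 0.571 -0.238  0.06 ]
```

View pics/crop0.png

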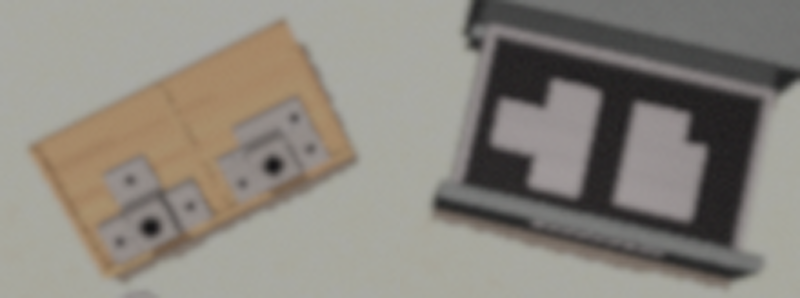

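The crop shows the tee foot in the left bay, boss near (150,227), and the notch foot in the right bay, boss near (272,165), both bare metal. In the drawer, the tee pocket is on the left and the notch pocket on the right. Next I move to a wrist-camera view.

```bash
python3 - <<'E'
from h import *
im=snap('wrist','w0'); print(im['T_tool_cam'].round(4).tolist(), im['camera_matrix'].tolist())
t=load('top0')
# crop0 -> full px : scale 1540/800/7 ; drawer panel offset
s=1540/800/7
for n,(u,v) in dict(tee=(150,227),notch=(272,165)).items(): print(n,onplane(t,(195+u*s,203+v*s),.095).round(4))
for n,(u,v) in dict(fl=(435,205),fr=(765,265)).items(): print(n,onplane(t,(355+(u-400)*s,195+v*s),.13).round(4))
E
```

```text
[[-0.0007, -0.9675, -0.2529, 0.0693], [1.0, -0.0009, 0.0005, 0.0009], [-0.0007, -0.2529, 0.9675, -0.1619], [0.0, 0.0, 0.0, 1.0]] [[369.3243126953949, 0.0, 321.91117648563124], [0.0, 369.3243126953949, 238.34567023743145], [0.0, 0.0, 1.0]]
tee [0.5177 0.2467 0.095 ]
notch [0.5578 0.1622 0.095 ]
fl [ 0.5387 -0.072   0.13  ]
fr [ 0.4919 -0.288   0.13  ]
```

>>> {"fn": "carry_out", "kwargs": {
  "steps": [
    [0, 0, 0, 0, 0, 10, 1],
    [0, 0, -8, 4, -5, 13, 1],
    [0, 0, -16, 8, -9, 13, 1],
    [0, 0, -24, 12, -13, 13, 1],
    [0, 0, -32, 16, -18, 13, 1],
    [0, 0, -40, 20, -22, 13, 1],
    [0, 0, -46, 24, -27, 13, 1],
    [0, 0, -51, 28, -31, 13, 1],
    [0, 0, -51, 32, -36, 13, 1],
    [0, 0, -51, 34, -41, 13, 1],
    [0, 0, -51, 34, -42, 13, 1],
    [0, 0, -51, 34, -42, 13, 1]
  ]
}}

```text
time: 1.35
position: [0.4908, 0.2225, 0.3524]
tool_rot: [-1.691, -2.648, -0.0]
ft_force: [-0.2, 0.2, 0.5]
grip_width: 0.999
grip_force: 0.0
```

```bash
python3 - <<'E'
from h import *
im=snap('wrist','w1')
E
```

```text
(no output)
```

View pics/w1.png

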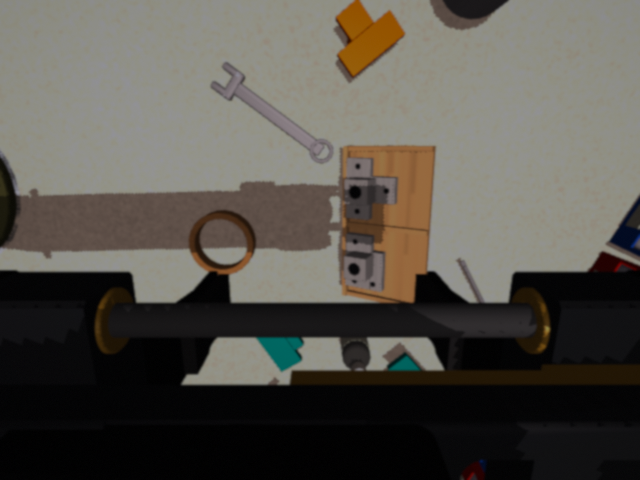

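The wrist view shows the stand with the tee boss at about (354,191) and the notch boss at about (355,268). The tape, wrench and orange tee are clear of it. I'll hover close along the slope normal and measure there.

```bash
python3 - <<'E'
from h import *
im=load('w1'); p=np.array(im['state']['position']); n=np.array([-.453,-.211,.866])
for k,uv in dict(tee=(354,191),notch=(355,268)).items():
    q=onplane(im,uv,.083); print(k,q.round(4),'hover shift cm',((q+.11*n-p)*100).round(1))
E
```

```text
tee [0.5189 0.2515 0.083 ] hover shift cm [ -2.2   0.6 -17.4]
notch [0.5618 0.1667 0.083 ] hover shift cm [  2.1  -7.9 -17.4]
```

>>> {"fn": "carry_out", "kwargs": {
  "steps": [
    [3, -6.5, 0, -0.2, -1.5, -4, 1],
    [6, -13, 0, -0.4, -3, -8, 1],
    [9, -19.5, 0, -0.6, -4.5, -11, 1],
    [12, -26, 0, -0.6, -6, -14, 1],
    [12.7, -27.2, 0, -0.6, -6, -14.8, 1],
    [12.7, -27.2, 0, -0.6, -6, -14.8, 1],
    [12.7, -27.2, 0, -0.6, -6, -14.8, 1]
  ]
}}

```text
time: 2.1
position: [0.4945, 0.1671, 0.1985]
tool_rot: [1.507, 2.36, 0.625]
ft_force: [-0.5, 0.0, 0.5]
grip_width: 1.0
grip_force: 0.0
```

```bash
python3 - <<'E'
from h import *
im=snap('wrist','w2')
a=im['pixels'][120:320,220:460,::-1]
cv2.imwrite('pics/w2c.png',cv2.resize(a,None,fx=3,fy=3,interpolation=cv2.INTER_CUBIC)); print(im['state']['position'])
E
```

```text
[0.49454943 0.16709006 0.19852156]
```

View pics/w2c.png

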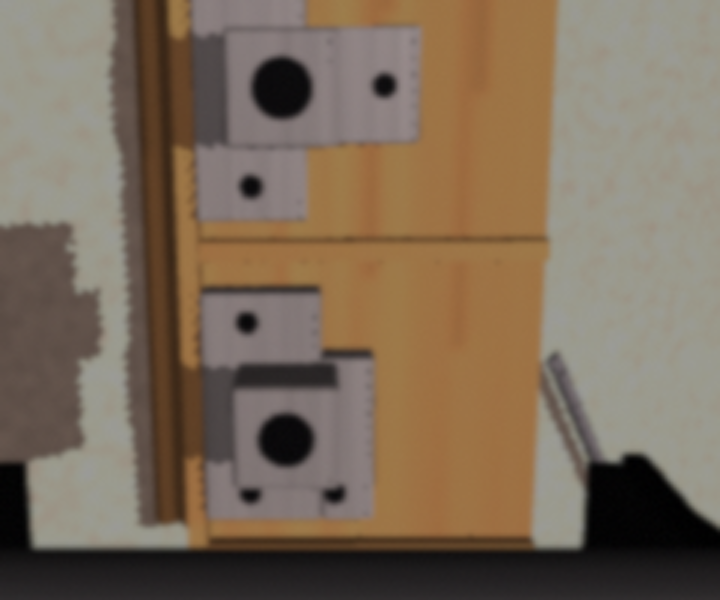

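The crop shows the tee boss hole at (282,88) and its stem to the right. The notch foot is below it, boss hole at (286,440), with its cut corner at upper right. I'll fit both poses from the corner pixels.

```bash
cat > fit.py <<'E'
from h import *
from scipy.optimize import least_squares
im=load('w2'); f=lambda uv:np.array([(uv[0]+.5)/3-.5+220,(uv[1]+.5)/3-.5+120])
D=dict(tee=[((-26,-38,12),(198,219)),((6,-38,12),(306,219)),((38,-16,12),(419,143)),((38,16,12),(420,25)),((0,0,40),(282,88))],
notch=[((-26,36,12),(203,292)),((10,36,12),(320,292)),((26,16,12),(372,356)),((26,-36,12),(372,518)),((-26,-36,12),(208,518)),((0,0,40),(286,440)),((-15,15,40),(234,387)),((15,15,40),(337,387)),((-15,-15,40),(237,487)),((15,-15,40),(338,487))])
p=np.array(im['state']['position'])
for k,L in D.items():
    A=np.array([a for a,_ in L])/1000; B=np.array([f(b) for _,b in L])
    Rf=lambda x:R.from_euler('ZY',[x[3],-np.pi/6]).as_matrix()
    g=lambda x:np.r_[(proj(im,A@Rf(x).T+x[:3])-B).ravel(),(x[2]-.048)/.001]
    s=least_squares(g,[.53,.2,.05,.43]); x=s.x
    n=Rf(x)[:,2]; tool=x[:3]+n*.016
    print(k,x[:3].round(4),'yaw',np.degrees(x[3]).round(2),'rms',np.sqrt(np.mean(s.fun**2)).round(2),'n',n.round(3),
      'to grasp cm',((tool-p)*100).round(2),'pre(+6cm)',((tool+.06*n-p)*100).round(2))
Rt=R.from_rotvec(im['state']['tool_rot']).as_matrix(); print(Rt.round(3), np.degrees(np.arctan2(Rt[1,1],Rt[0,1])))
E
python3 fit.py
```

```text
tee [0.5385 0.2594 0.0477] yaw 25.14 rms 0.37 n [-0.453 -0.212  0.866] to grasp cm [  3.67   8.89 -13.7 ] pre(+6cm) [ 0.95  7.62 -8.5 ]
notch [0.5793 0.1736 0.0472] yaw 25.2 rms 0.66 n [-0.452 -0.213  0.866] to grasp cm [  7.75   0.31 -13.75] pre(+6cm) [ 5.04 -0.97 -8.55]
[[-0.421  0.79   0.446]
 [ 0.907  0.365  0.21 ]
 [ 0.003  0.493 -0.87 ]] 24.81653930673915
```

>>> {"fn": "carry_out", "kwargs": {
  "steps": [
    [0, 0, 0, 0.3, 3, -2, 0.7],
    [0, 0, 0, 0.6, 6, -5, 0.7],
    [0, 0, 0, 0.9, 7.6, -8.5, 0.7],
    [0, 0, 0, 0.9, 7.6, -8.5, 0.7],
    [0, 0, 0, 0.9, 7.6, -8.5, 0.7],
    [0, 0, 0, 0.9, 7.6, -8.5, 0.7],
    [0, 0, 0, 0.9, 7.6, -8.5, 0.7]
  ]
}}

```text
time: 2.85
position: [0.5057, 0.2433, 0.1173]
tool_rot: [1.506, 2.356, 0.628]
ft_force: [0.1, -0.2, 0.3]
grip_width: 0.699
grip_force: 0.0
```

>>> {"fn": "carry_out", "kwargs": {
  "steps": [
    [0, 0, 0, 1, 0.5, -2.3, 0.7],
    [0, 0, 0, 1.9, 0.9, -4.2, 0.7],
    [0, 0, 0, 2.55, 1.27, -5.5, 0.7],
    [0, 0, 0, 2.55, 1.27, -5.5, 0.7],
    [0, 0, 0, 2.55, 1.27, -5.5, 0.7],
    [0, 0, 0, 2.55, 1.27, -5.5, 0.7]
  ]
}}

```text
time: 3.45
position: [0.5306, 0.2562, 0.0617]
tool_rot: [1.506, 2.358, 0.627]
ft_force: [-0.4, 0.0, -0.1]
grip_width: 0.705
grip_force: 0.0
```

Within 1 mm. Close and lift.

>>> {"fn": "carry_out", "kwargs": {
  "squeeze": 25,
  "steps": [
    [0, 0, 0, 0, 0, 0, 0],
    [0, 0, 0, 0, 0, 0, 0],
    [0, 0, 0, 0, 0, 0, 0],
    [0, 0, 0, 0, 0, 0, 0],
    [0, 0, 0, 0, 0, 0, 0],
    [0, 0, 0, 0, 0, 0, 0],
    [0, 0, 0, 0, 0, 0, 0],
    [0, 0, 0, -0.5, -0.2, 1, 0],
    [0, 0, 0, -0.9, -0.4, 1.8, 0],
    [0, 0, 0, -1.8, -0.8, 4, 0],
    [0, 0, 0, -2.7, -1.3, 8, 0],
    [0, 0, 0, -2.7, -1.3, 12, 0]
  ]
}}

```text
time: 4.65
position: [0.4996, 0.2417, 0.178]
tool_rot: [1.51, 2.365, 0.618]
ft_force: [1.4, 0.4, -2.1]
grip_width: 0.349
grip_force: 24.9
```

Foot held. Next: untilt and lift, then go right of the drawer to measure it.

>>> {"fn": "carry_out", "kwargs": {
  "steps": [
    [-3, 6.5, 0, 0, 0, 4, 0],
    [-6, 13, 0, 0, -2, 8, 0],
    [-9, 19.5, 0, 1, -5, 12, 0],
    [-12, 26, 0, 2, -9, 14, 0],
    [-12.7, 27.2, 0, 3, -13, 14, 0],
    [-12.7, 27.2, 0, 3.5, -17, 14, 0],
    [-12.7, 27.2, 0, 4, -21, 14, 0],
    [-12.7, 27.2, 0, 4.5, -25, 14, 0],
    [-12.7, 27.2, 0, 5, -30, 14, 0],
    [-12.7, 27.2, 0, 5, -33, 14, 0],
    [-12.7, 27.2, 0, 5, -34, 14, 0],
    [-12.7, 27.2, 0, 5, -34, 14, 0]
  ]
}}

```text
time: 5.85
position: [0.552, -0.0984, 0.3188]
tool_rot: [-1.691, -2.637, 0.01]
ft_force: [0.5, 0.9, -2.2]
grip_width: 0.343
grip_force: 24.9
```

>>> {"fn": "carry_out", "kwargs": {
  "steps": [
    [0, 0, -8, 0, -5, 0, 0],
    [0, 0, -16, 0, -10, 0, 0],
    [0, 0, -23, 0, -15, 0, 0],
    [0, 0, -23, 0, -20, 0, 0],
    [0, 0, -23, 0, -22, 0, 0],
    [0, 0, -23, 0, -22, 0, 0],
    [0, 0, -23, 0, -22, 0, 0],
    [0, 0, -23, 0, -22, 0, 0]
  ]
}}

```text
time: 6.65
position: [0.5542, -0.3133, 0.3199]
tool_rot: [-2.174, -2.256, 0.004]
ft_force: [0.0, 0.6, -1.9]
grip_width: 0.344
grip_force: 24.9
```

```bash
python3 - <<'E'
from h import *
im=snap('wrist','w3'); print(im['state']['position'],im['state']['tool_rot'])
E
```

```text
[ 0.55417423 -0.31331486  0.31988087] [-2.17422832 -2.25639618  0.00403829]
```

View pics/w3.png

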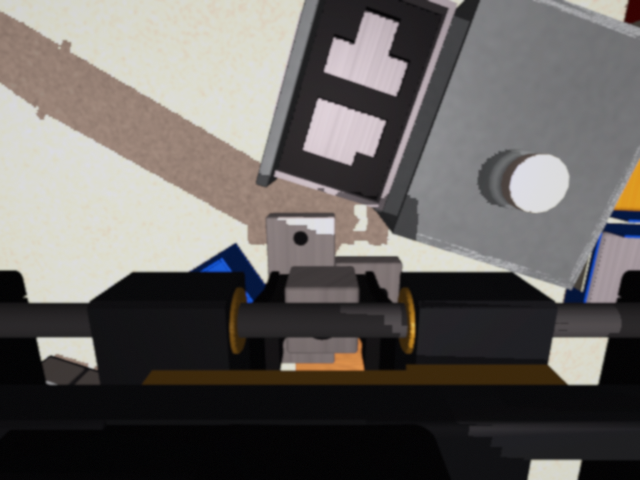

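The wrist view shows the tee pocket around (368,55), stem up, and the notch pocket around (343,132). The held tee is below them with its stem to the right. I'll fit the drawer pose by matching rendered masks, and check the held foot's offset too.

```bash
cat > pock.py <<'E'
from h import *
from scipy.optimize import minimize
def poly(P): # offset by 2mm: inflate axis-aligned polygon via shapely-free trick
    return np.array(P,float)
e=2
T=poly([(-26-e,-38-e),(6+e,-38-e),(6+e,-16-e),(38+e,-16-e),(38+e,16+e),(6+e,16+e),(6+e,38+e),(-26-e,38+e)])
N=poly([(-26-e,-36-e),(26+e,-36-e),(26+e,16+e),(10+e,16+e),(10+e,36+e),(-26-e,36+e)])
td=np.c_[-T[:,1],T[:,0]]+[0,40]; nd=np.c_[N[:,1],-N[:,0]]+[0,-40]   # drawer frame, origin midway
def world(pl,x,z): 
    c,s=np.cos(x[2]),np.sin(x[2]); q=pl/1000; return np.c_[c*q[:,0]-s*q[:,1]+x[0],s*q[:,0]+c*q[:,1]+x[1],np.full(len(q),z)]
def mask(im,x,S=8):
    out=np.zeros((480,640))
    for pl in(td,nd):
        m=[]
        for z in(x[3],x[3]+.012):
            a=np.zeros((480,640),np.uint8); cv2.fillPoly(a,[np.round(proj(im,world(pl,x,z))*256).astype(np.int32)],255,cv2.LINE_AA,8); m.append(a)
        out=np.maximum(out,np.minimum(*m))
    return out/255
def fit(im,roi,x0):
    g=im['pixels'].mean(2); b=np.clip((g-70)/90,0,1); sel=np.zeros((480,640),bool); cv2.fillPoly(q:=np.zeros((480,640),np.uint8),[np.array(roi)],1); sel=q>0
    f=lambda d:np.mean((cv2.GaussianBlur(mask(im,x0+d*[.01,.01,.05,.01]),(0,0),.8)-b)[sel]**2)+1e-4*d[3]**2
    best=min((minimize(f,s,method='Nelder-Mead',options=dict(initial_simplex=np.vstack([s,s+np.eye(4)*.6]),maxiter=500)) for s in(np.zeros(4),np.ones(4)*.4,-np.ones(4)*.4)),key=lambda r:r.fun)
    return x0+best.x*[.01,.01,.05,.01],best.fun
E
python3 - <<'E'
from pock import *
im=load('w3'); roi=[(321,5),(438,8),(380,190),(285,165)]
x,f=fit(im,roi,np.array([.583,-.195,np.radians(-11),.075])); print(x.round(4),np.degrees(x[2]),f)
for n,y in(('tee',.04),('notch',-.04)): print(n,world(np.array([[0,y*1000]]),x,x[3]).round(4))
v=im['pixels'].copy(); m=mask(im,x); v[...,0]=np.maximum(v[...,0]*.6,255*(cv2.Canny((m*255).astype(np.uint8),50,150)>0)); 
# held foot model: predicted from nominal grasp, outline in green
s=im['state']; Rt=R.from_rotvec(s['tool_rot']).as_matrix()
F=np.c_[Rt[:,1],Rt[:,0],-Rt[:,2]] # foot x=tool y, foot y = tool x
P=np.array([(-26,38,12),(6,38,12),(6,16,12),(38,16,12)])/1000
o=np.array(s['position'])-F[:,2]*.016
print(proj(im,P@F.T+o).round(1))
# cabinet face: px edges at z=.136
for uv in[(402,215),(478,5)]: print('cab edge',onplane(im,uv,.136).round(4))
cv2.imwrite('pics/fit3.png',cv2.resize(v[0:300,220:460,::-1],None,fx=2.5,fy=2,interpolation=cv2.INTER_CUBIC) if 0 else cv2.resize(v[0:300,220:460,::-1],None,fx=2,fy=2))
E
```

```text
[ 0.5832 -0.1957 -0.2726  0.0645] -15.618781048281848 0.0028450090936296174
tee [[ 0.5939 -0.1571  0.0645]]
notch [[ 0.5724 -0.2342  0.0645]]
[[265.1 214.4]
 [335.2 214.4]
 [334.8 260.3]
 [402.7 260.3]]
cab edge [ 0.6285 -0.3071  0.136 ]
cab edge [ 0.6754 -0.1282  0.136 ]
```

View pics/fit3.png

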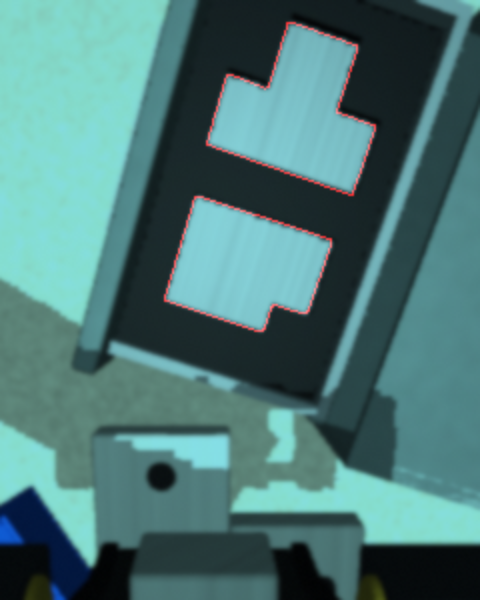

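The fit is tight: the red outlines sit on the pocket edges. Drawer yaw is −15.6° and the floor is at z≈0.0645. The held foot is centred to under 1 mm. Moving above the tee pocket.

>>> {"fn": "carry_out", "kwargs": {
  "steps": [
    [0, 0, 8, 1, 2, 0, 0],
    [0, 0, 16, 1.5, 4, 0, 0],
    [0, 0, 24, 2, 6, 0, 0],
    [0, 0, 32, 2.5, 8, 0, 0],
    [0, 0, 40, 3, 10, 0, 0],
    [0, 0, 48, 3.5, 12, 0, 0],
    [0, 0, 56, 4, 14, -2, 0],
    [0, 0, 64, 4, 15.6, -5, 0],
    [0, 0, 72.3, 4, 15.6, -8, 0],
    [0, 0, 72.3, 4, 15.6, -12, 0],
    [0, 0, 72.3, 4, 15.6, -12, 0],
    [0, 0, 72.3, 4, 15.6, -12, 0]
  ]
}}

```text
time: 7.9
position: [0.5929, -0.1596, 0.2007]
tool_rot: [-0.43, -3.108, 0.011]
ft_force: [-0.8, -0.3, -0.9]
grip_width: 0.344
grip_force: 24.9
```

>>> {"fn": "carry_out", "kwargs": {
  "steps": [
    [0, 0, 0, 0, 0, 0, 0],
    [0, 0, 0, 0, 0, 0, 0],
    [0, 0, 0, 0, 0, 0, 0]
  ]
}}

```text
time: 8.2
position: [0.5938, -0.161, 0.202]
tool_rot: [-0.433, -3.112, 0.012]
ft_force: [-0.7, 0.6, -2.6]
grip_width: 0.345
grip_force: 24.9
```

```bash
cat > where.py <<'E'
from h import *
import sys
tx,ty,th=map(float,sys.argv[1:4]); s=ctrl.get_state(); Rt=R.from_rotvec(s['tool_rot']).as_matrix()
hd=np.degrees(np.arctan2(Rt[1,1],Rt[0,1])); print('pos',s['position'].round(4),'heading',hd.round(2),'turn',round(th-hd,2),'shift cm',((tx-s['position'][0])*100).round(2),((ty-s['position'][1])*100).round(2),'toolz',Rt[:,2].round(4),'F',s['ft_force'].round(1))
Q=R.align_vectors([[0,0,-1]],[Rt[:,2]])[0]; print('level rotvec deg',Q.as_rotvec(degrees=True).round(2))
E
python3 where.py .5939 -.1571 74.4
```

```text
pos [ 0.5938 -0.161   0.202 ] heading 74.15 turn 0.25 shift cm 0.01 0.39 toolz [-0.0011 -0.0076 -1.    ] F [-0.7  0.6 -2.6]
level rotvec deg [ 0.44 -0.06  0.  ]
```

>>> {"fn": "carry_out", "kwargs": {
  "steps": [
    [0.4, 0, 0.2, 0, 0.4, -3, 0],
    [0.4, 0, 0.2, 0, 0.4, -6, 0],
    [0.4, 0, 0.2, 0, 0.4, -9, 0],
    [0.4, 0, 0.2, 0, 0.4, -10.2, 0],
    [0.4, 0, 0.2, 0, 0.4, -10.2, 0],
    [0.4, 0, 0.2, 0, 0.4, -10.2, 0],
    [0.4, 0, 0.2, 0, 0.4, -10.2, 0]
  ]
}}

```text
time: 8.9
position: [0.5944, -0.1571, 0.1003]
tool_rot: [-0.427, -3.112, 0.001]
ft_force: [0.2, 0.8, -1.1]
grip_width: 0.346
grip_force: 24.9
```

```bash
python3 where.py .5939 -.1571 74.4
```

```text
pos [ 0.5944 -0.1571  0.1003] heading 74.36 turn 0.04 shift cm -0.05 0.0 toolz [-4.e-04 -8.e-04 -1.e+00] F [ 0.2  0.8 -1.1]
level rotvec deg [ 0.05 -0.02  0.  ]
```

Well aligned. Lower slowly and watch the force.

>>> {"fn": "carry_out", "kwargs": {
  "steps": [
    [0, 0, 0, 0, 0, -0.4, 0],
    [0, 0, 0, 0, 0, -0.8, 0],
    [0, 0, 0, 0, 0, -1.1, 0],
    [0, 0, 0, 0, 0, -1.4, 0],
    [0, 0, 0, 0, 0, -1.6, 0],
    [0, 0, 0, 0, 0, -1.7, 0],
    [0, 0, 0, 0, 0, -1.7, 0],
    [0, 0, 0, 0, 0, -1.7, 0]
  ]
}}

```text
time: 9.7
position: [0.5949, -0.1572, 0.0838]
tool_rot: [0.427, 3.112, -0.002]
ft_force: [-1.6, -0.2, 7.8]
grip_width: 0.341
grip_force: 25.0
```

>>> {"fn": "carry_out", "kwargs": {
  "steps": [
    [0, 0, 0, 0, 0, -0.1, 0],
    [0, 0, 0, 0, 0, -0.2, 0],
    [0, 0, 0, 0, 0, -0.2, 0],
    [0, 0, 0, 0, 0, -0.2, 0]
  ]
}}

```text
time: 10.1
position: [0.5963, -0.1575, 0.0838]
tool_rot: [0.426, 3.108, -0.002]
ft_force: [-0.8, 0.8, 15.1]
grip_width: 0.345
grip_force: 25.0
```

>>> {"fn": "carry_out", "kwargs": {
  "steps": [
    [0, 0, 0, 0, 0, 0.2, 0],
    [0, 0, 0, -0.1, 0, 0.2, 0.6],
    [0, 0, 0, -0.1, 0, 0.2, 0.6],
    [0, 0, 0, -0.1, 0, 0.2, 0.6],
    [0, 0, 0, -0.1, 0, 2, 0.6],
    [0, 0, 0, -0.1, 0, 5, 0.6],
    [0, 0, 0, 0, 0, 9, 0.6],
    [0, 0, 0, 2, 0, 13, 0.6],
    [0, 0, 0, 6, -1, 16, 0.6],
    [0, 0, 0, 8, -2, 18, 0.6],
    [0, 0, 0, 8, -2, 18, 0.6],
    [0, 0, 0, 8, -2, 18, 0.6]
  ]
}}

```text
time: 11.3
position: [0.6724, -0.1765, 0.2575]
tool_rot: [-0.427, -3.106, -0.0]
ft_force: [-0.3, 0.1, -1.0]
grip_width: 0.596
grip_force: 0.0
```

```bash
python3 - <<'E'
from h import *
im=snap('wrist','w4'); print(im['state']['position'],im['state']['tool_rot'])
print(proj(im,[(.5939,-.1571,.077),(.5724,-.2342,.065)]))
a=im['pixels'][100:280,200:440,::-1]
cv2.imwrite('pics/w4c.png',cv2.resize(a,None,fx=3,fy=3,interpolation=cv2.INTER_CUBIC))
E
```

```text
[ 0.67238373 -0.17645482  0.25745689] [-4.26605316e-01 -3.10588957e+00 -3.40655999e-04]
[[317.93115852 129.88579983]
 [231.31520185 130.53779216]]
```

View pics/w4c.png

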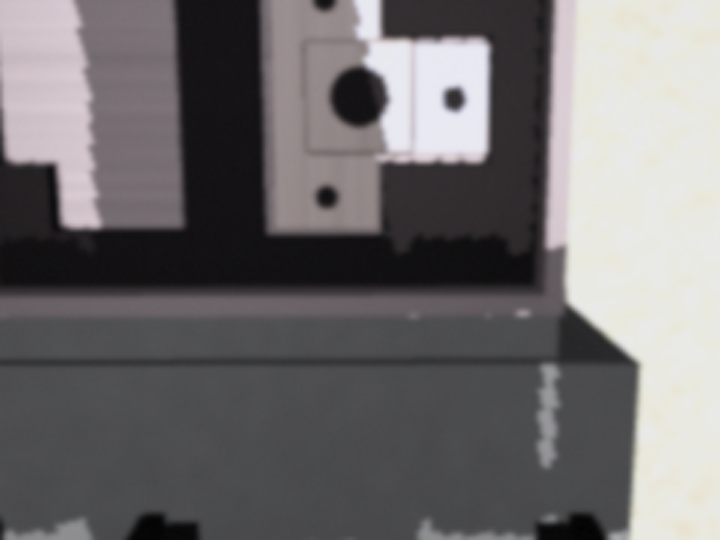

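The crop shows the tee foot square in its pocket with an even black surround. I'll check its height numerically before continuing.

```bash
python3 - <<'E'
from pock import *
from scipy.optimize import least_squares
im=load('w4'); L=[((-26,-38,12),(267,234)),((6,-38,12),(382,234)),((38,-16,12),(489,161)),((38,16,12),(489,40)),((-15,-15,40),(305,153)),((15,-15,40),(412,154)),((15,15,40),(413,39)),((-15,15,40),(303,38))]
A=np.array([a for a,_ in L])/1000;B=np.array([((b[0]+.5)/3+199.5,(b[1]+.5)/3+99.5) for _,b in L])
g=lambda x:(proj(im,A@R.from_rotvec(x[3:]).as_matrix().T@R.from_euler('z',74.4,degrees=True).as_matrix().T+x[:3])-B).ravel()
s=least_squares(g,[.594,-.157,.065,0,0,0]);print('tee 6dof',s.x.round(4),'rms',np.sqrt(np.mean(s.fun**2)))
g2=lambda x:(proj(im,A@R.from_euler('z',x[3]).as_matrix().T+x[:3])-B).ravel()
s=least_squares(g2,[.594,-.157,.065,1.3]);print('tee 4dof',s.x[:3].round(4),np.degrees(s.x[3]),'rms',np.sqrt(np.mean(s.fun**2)))
E
```

```text
tee 6dof [ 5.976e-01 -1.572e-01  7.360e-02 -1.750e-02  1.020e-02  1.000e-04] rms 0.7525001164488152
tee 4dof [ 0.5972 -0.1568  0.0741] 74.2137566933891 rms 0.7914108640479517
```

```bash
python3 - <<'E'
from pock import *
im=load('w4'); A=np.array([(-26,-38,12),(6,-38,12),(38,-16,12),(38,16,12),(-26,38,12),(-15,-15,40),(15,-15,40),(15,15,40),(-15,15,40)])/1000
Rz=R.from_euler('z',74.3,degrees=True).as_matrix()
for z in(.0645,.0765):
    q=proj(im,A@Rz.T+[.596,-.157,z]); c=(q+.5-[200,100])*3-.5; print(z,c.round(0).tolist()); print(' L64',np.hypot(*(c[2]-c[1]+ (c[1]-c[0]))).round(1),'right-left',(c[2,0]-c[0,0]).round(1),'boss',(c[6,0]-c[5,0]).round(1),(c[5,1]-c[8,1]).round(1),'cross76',(c[0,1]-c[4,1]).round(1))
g=im['pixels'].mean(2)
# row profile through boss/stem (row of stem) and column profile down the crossbar
print('row157',[int(v) for v in g[154,280:370]]); print('col',[int(v) for v in g[60:185,298]])
E
```

```text
0.0645 [[272.0, 227.0], [377.0, 227.0], [483.0, 153.0], [486.0, 41.0], [267.0, -39.0], [302.0, 151.0], [411.0, 151.0], [412.0, 37.0], [301.0, 37.0]]
 L64 223.3 right-left 210.8 boss 108.4 114.2 cross76 265.5
0.0765 [[269.0, 230.0], [377.0, 230.0], [487.0, 154.0], [490.0, 38.0], [263.0, -45.0], [300.0, 151.0], [412.0, 152.0], [413.0, 33.0], [298.0, 33.0]]
 L64 231.3 right-left 218.3 boss 112.7 118.8 cross76 275.3
row157 [19, 20, 20, 19, 20, 19, 22, 45, 79, 102, 112, 124, 138, 143, 143, 144, 143, 143, 142, 142, 140, 139, 139, 142, 143, 142, 142, 142, 143, 141, 140, 138, 137, 137, 139, 140, 142, 143, 141, 140, 140, 141, 142, 142, 140, 134, 122, 110, 94, 80, 82, 97, 111, 117, 117, 110, 96, 87, 100, 112, 117, 117, 116, 110, 95, 79, 78, 96, 110, 116, 116, 110, 96, 81, 83, 99, 112, 116, 115, 108, 90, 64, 46, 43, 45, 46, 47, 47, 47, 46]
col [35, 34, 32, 27, 22, 20, 20, 21, 20, 20, 20, 19, 19, 20, 20, 19, 19, 20, 21, 20, 21, 21, 20, 19, 17, 20, 47, 90, 126, 141, 144, 145, 144, 144, 144, 144, 144, 145, 145, 144, 144, 144, 144, 144, 144, 144, 144, 144, 144, 145, 144, 144, 145, 144, 144, 143, 143, 143, 144, 144, 144, 144, 144, 144, 144, 144, 144, 144, 143, 143, 144, 143, 143, 144, 144, 144, 144, 144, 143, 144, 144, 144, 143, 143, 143, 143, 143, 143, 143, 142, 143, 143, 143, 142, 142, 142, 142, 142, 142, 142, 142, 142, 142, 141, 141, 141, 142, 141, 141, 141, 140, 141, 141, 141, 139, 131, 115, 90, 54, 25, 18, 17, 18, 18, 18]
```

>>> {"fn": "carry_out", "kwargs": {
  "steps": [
    [0, 0, 0, -1, -4, 1, 0.6],
    [0, 0, 0, -2, -8, 1, 0.6],
    [0, 0, 0, -2.7, -9.6, 1, 0.6],
    [0, 0, 0, -2.7, -9.6, 1, 0.6],
    [0, 0, 0, -2.7, -9.6, 1, 0.6],
    [0, 0, 0, -2.7, -9.6, 1, 0.6]
  ]
}}

```text
time: 11.95
position: [0.6464, -0.2697, 0.2685]
tool_rot: [-0.422, -3.109, -0.003]
ft_force: [-0.3, -0.4, -0.5]
grip_width: 0.602
grip_force: 0.0
```

```bash
python3 - <<'E'
from pock import *
from scipy.optimize import least_squares
snap('wrist','w5'); V={k:load(k) for k in('w3','w4','w5')}
# boss-hole triangulation
obs=[]
for k in('w4','w5'):
    im=V[k]; g=im['pixels'].mean(2); c=proj(im,[[.5965,-.157,.106]])[0].round().astype(int); r=14
    w=np.clip(90-g[c[1]-r:c[1]+r+1,c[0]-r:c[0]+r+1],0,None); n,l,st,ce=cv2.connectedComponentsWithStats((w>20).astype(np.uint8)); i=1+np.argmax(st[1:,4]); print(k,c,st[i],ce[i]+c-r); obs.append(ce[i]+c-r)
s=least_squares(lambda X:np.r_[(proj(V['w4'],[X])[0]-obs[0]),(proj(V['w5'],[X])[0]-obs[1])],[.596,-.157,.106]); print('hole',s.x.round(4),s.fun.round(2))
# notch pocket only, w3+w5 joint, z free
def m1(im,x):
    m=[]
    for z in(x[3],x[3]+.012):
        a=np.zeros((480,640),np.uint8); cv2.fillPoly(a,[np.round(proj(im,world(nd,x,z))*256).astype(np.int32)],255,cv2.LINE_AA,8); m.append(a)
    return np.minimum(*m)/255.
dil=world(np.array([(-46,-72),(46,-72),(46,-6),(-46,-6)]),[.5832,-.1957,-.2726],.07)
for ks in(('w3',),('w5',),('w3','w5')):
    J=[]
    for k in ks:
        im=V[k]; q=np.zeros((480,640),np.uint8); cv2.fillPoly(q,[proj(im,dil).round().astype(np.int32)],1); g=im['pixels'].mean(2); J.append((im,q>0,np.clip((g-50)/60,0,1)))
    x0=np.array([.5832,-.1957,-.2726,.068]); sc=np.array([.01,.01,.05,.01])
    f=lambda d:sum(np.mean((cv2.GaussianBlur(m1(im,x0+d*sc),(0,0),.8)-b)[q]**2) for im,q,b in J)
    r=min((minimize(f,d0,method='Nelder-Mead',options=dict(initial_simplex=np.vstack([d0,d0+np.eye(4)*.5]),maxiter=600)) for d0 in(np.zeros(4),np.r_[0,0,0,-1.],np.r_[0,0,0,.7])),key=lambda r:r.fun)
    x=x0+r.x*sc; print(ks,x.round(4),r.fun.round(4),'tee pt',world(np.array([[0,40.]]),x,0)[0,:2].round(4),'notch pt',world(np.array([[0,-40.]]),x,0)[0,:2].round(4), 'z scan',[round(min(minimize(lambda e:f(np.r_[e,(zz-.068)/.01]),r.x[:3],method='Nelder-Mead').fun,9),4) for zz in(.056,.06,.064,.068,.072)])
E
```

```text
w4 [319 132] [  5   5  18  19 265] [318.76226415 131.93584906]
w5 [433 132] [  8   6  17  17 225] [434.94222222 132.04444444]
hole [ 0.5968 -0.1569  0.1106] [ 0.   -0.08 -0.    0.08]
('w3',) [ 0.5829 -0.1961 -0.2676  0.07  ] 0.0041 tee pt [ 0.5934 -0.1575] notch pt [ 0.5723 -0.2347] z scan [np.float64(0.0205), np.float64(0.0164), np.float64(0.0083), np.float64(0.0047), np.float64(0.0044)]
('w5',) [ 0.5855 -0.1958 -0.2659  0.0652] 0.0039 tee pt [ 0.5961 -0.1572] notch pt [ 0.575  -0.2344] z scan [np.float64(0.0135), np.float64(0.009), np.float64(0.0049), np.float64(0.0064), np.float64(0.0094)]
('w3', 'w5') [ 0.5838 -0.1954 -0.2604  0.0627] 0.0271 tee pt [ 0.5941 -0.1568] notch pt [ 0.5735 -0.2341] z scan [np.float64(0.0421), np.float64(0.0312), np.float64(0.0291), np.float64(0.0362), np.float64(0.0431)]
```

The hole triangulation puts the tee's boss top at about 0.11, so its underside is at 0.068–0.070, which matches the pocket floor estimates. It lies within 1 mm sideways, so the tee is seated. Now back to the notch foot.

>>> {"fn": "carry_out", "kwargs": {
  "steps": [
    [0, 0, -8, -1, 4, 1, 0.7],
    [0, 0, -16, -2, 8, 1, 0.7],
    [0, 0, -24, -3, 12, 1, 0.7],
    [0, 0, -32, -4, 16, 1, 0.7],
    [0, 0, -40, -5, 20, 1, 0.7],
    [0, 0, -48, -6, 24, 1, 0.7],
    [0, 0, -49.4, -7, 28, 1, 0.7],
    [0, 0, -49.4, -8, 32, 1, 0.7],
    [0, 0, -49.4, -9, 36, 0, 0.7],
    [0, 0, -49.4, -10, 40, -1, 0.7],
    [0, 0, -49.4, -10, 43, -2, 0.7],
    [0, 0, -49.4, -10, 43, -2, 0.7]
  ]
}}

```text
time: 13.2
position: [0.5429, 0.165, 0.2477]
tool_rot: [-1.669, -2.652, -0.003]
ft_force: [-1.1, 0.3, -0.1]
grip_width: 0.699
grip_force: 0.0
```

>>> {"fn": "carry_out", "kwargs": {
  "steps": [
    [3, -6.5, 0, 0, 0, -2, 0.7],
    [6, -13, 0, 0, 0, -4, 0.7],
    [9, -19.5, 0, 0, 0, -7, 0.7],
    [12, -26, 0, 0, 0, -9, 0.7],
    [12.7, -27.2, 0, 0, 0, -11, 0.7],
    [12.7, -27.2, 0, 0, 0, -11, 0.7],
    [12.7, -27.2, 0, 0, 0, -11, 0.7],
    [12.7, -27.2, 0, 0, 0, -11, 0.7],
    [12.7, -27.2, 0, 0, 0, -11, 0.7]
  ]
}}

```text
time: 14.1
position: [0.5477, 0.1581, 0.1414]
tool_rot: [1.499, 2.356, 0.637]
ft_force: [-0.2, 0.0, -0.2]
grip_width: 0.699
grip_force: 0.0
```

```bash
python3 where.py .5449 .1574 25.2|head -1
```

```text
pos [0.5477 0.1581 0.1414] heading 25.01 turn 0.19 shift cm -0.28 -0.07 toolz [ 0.4533  0.2157 -0.8649] F [-0.2  0.  -0.2]
```

>>> {"fn": "carry_out", "kwargs": {
  "steps": [
    [0, 0, 0, -0.3, -0.1, -2.8, 0.7],
    [0, 0, 0, -0.3, -0.1, -2.8, 0.7],
    [0, 0, 0, 0.7, 0.4, -4.8, 0.7],
    [0, 0, 0, 1.7, 0.85, -6.6, 0.7],
    [0, 0, 0, 2.4, 1.2, -8, 0.7],
    [0, 0, 0, 2.4, 1.2, -8, 0.7],
    [0, 0, 0, 2.4, 1.2, -8, 0.7],
    [0, 0, 0, 2.4, 1.2, -8, 0.7]
  ]
}}

```text
time: 14.9
position: [0.5706, 0.1693, 0.0606]
tool_rot: [1.501, 2.356, 0.636]
ft_force: [-0.4, -0.5, 0.1]
grip_width: 0.704
grip_force: 0.0
```

>>> {"fn": "carry_out", "kwargs": {
  "squeeze": 25,
  "steps": [
    [0, 0, 0, 0.1, 0.1, 0, 0],
    [0, 0, 0, 0.1, 0.1, 0, 0],
    [0, 0, 0, 0.1, 0.1, 0, 0],
    [0, 0, 0, 0.1, 0.1, 0, 0],
    [0, 0, 0, 0.1, 0.1, 0, 0],
    [0, 0, 0, 0.1, 0.1, 0, 0],
    [0, 0, 0, 0.1, 0.1, 0, 0],
    [0, 0, 0, -0.4, -0.1, 1, 0],
    [0, 0, 0, -0.8, -0.3, 1.8, 0],
    [0, 0, 0, -1.7, -0.7, 4, 0],
    [0, 0, 0, -2.6, -1.2, 8, 0],
    [0, 0, 0, -2.6, -1.2, 12, 0]
  ]
}}

```text
time: 16.1
position: [0.5402, 0.1557, 0.1771]
tool_rot: [1.506, 2.363, 0.627]
ft_force: [0.8, -0.2, -1.8]
grip_width: 0.342
grip_force: 25.0
```

>>> {"fn": "carry_out", "kwargs": {
  "steps": [
    [-3, 6.5, 0, 0, 0, 4, 0],
    [-6, 13, 0, 0, -2, 8, 0],
    [-9, 19.5, 0, 0, -5, 10, 0],
    [-12, 26, 0, 0, -9, 12, 0],
    [-12.7, 27.2, 0, 0, -13, 12, 0],
    [-12.7, 27.2, 0, 0, -17, 12, 0],
    [-12.7, 27.2, 0, 0, -20, 12, 0],
    [-12.7, 27.2, 0, 0, -24, 12, 0],
    [-12.7, 27.2, 0, 0, -28, 12, 0],
    [-12.7, 27.2, 0, 0, -30, 12, 0],
    [-12.7, 27.2, 0, 0, -30, 12, 0],
    [-12.7, 27.2, 0, 0, -30, 12, 0]
  ]
}}

```text
time: 17.3
position: [0.5429, -0.1426, 0.2981]
tool_rot: [-1.687, -2.643, -0.002]
ft_force: [0.4, 0.5, -1.2]
grip_width: 0.344
grip_force: 25.0
```

```bash
python3 where.py .5735 -.2345 -105.4; python3 -c "
from bench import ctrl; s=ctrl.get_state(); print(s['grip_width'],s['grip_force'],s['joint_positions'].round(2))"
```

```text
pos [ 0.5429 -0.1426  0.2981] heading 24.9 turn -130.3 shift cm 3.06 -9.19 toolz [-0.0051  0.0045 -1.    ] F [ 0.4  0.5 -1.2]
level rotvec deg [-0.25 -0.29  0.  ]
0.34392889650649644 24.97305334720295 [ 0.21  0.11 -0.    1.55 -0.    1.48  0.65]
```

>>> {"fn": "carry_out", "kwargs": {
  "steps": [
    [0, 0, -8, 0.5, -1, 0, 0],
    [0, 0, -16, 1, -2, 0, 0],
    [0, 0, -24, 1.5, -3, 0, 0],
    [0, 0, -32, 2, -4, 0, 0],
    [0, 0, -40, 2.5, -5, 0, 0],
    [0, 0, -48, 3, -6, 0, 0],
    [0, 0, -56, 3, -7, 0, 0],
    [0, 0, -64, 3, -8, 0, 0],
    [0, 0, -72, 3, -9, 0, 0],
    [0, 0, -80, 3, -9.2, 0, 0],
    [0, 0, -88, 3, -9.2, 0, 0],
    [0, 0, -96, 3, -9.2, 0, 0]
  ]
}}

```text
time: 18.5
position: [0.574, -0.2324, 0.2985]
tool_rot: [-3.096, -0.512, -0.004]
ft_force: [0.6, 0.4, -1.7]
grip_width: 0.342
grip_force: 25.0
```

>>> {"fn": "carry_out", "kwargs": {
  "steps": [
    [0, 0, -8, 0, 0, -1, 0],
    [0, 0, -16, 0, 0, -3, 0],
    [0, 0, -24, 0, 0, -6, 0],
    [0, 0, -32, 0, 0, -9, 0],
    [0, 0, -34.5, 0, 0, -10, 0],
    [0, 0, -34.5, 0, 0, -10, 0],
    [0, 0, -34.5, 0, 0, -10, 0],
    [0, 0, -34.5, 0, 0, -10, 0]
  ]
}}

```text
time: 19.3
position: [0.5748, -0.2343, 0.2005]
tool_rot: [-3.113, 0.422, -0.009]
ft_force: [-0.9, -0.5, -2.1]
grip_width: 0.346
grip_force: 25.0
```

```bash
python3 where.py .5735 -.2345 -105.4
```

```text
pos [ 0.5748 -0.2343  0.2005] heading -105.43 turn 0.03 shift cm -0.13 -0.02 toolz [ 6.e-03 -3.e-04 -1.e+00] F [-0.9 -0.5 -2.1]
level rotvec deg [0.02 0.34 0.  ]
```

>>> {"fn": "carry_out", "kwargs": {
  "steps": [
    [0, 0.3, 0, 0, 0, -3, 0],
    [0, 0.3, 0, 0, 0, -6, 0],
    [0, 0.3, 0, -0.05, 0, -9, 0],
    [0, 0.3, 0, -0.05, 0, -10, 0],
    [0, 0.3, 0, -0.05, 0, -10, 0],
    [0, 0.3, 0, -0.05, 0, -10, 0],
    [0, 0.3, 0, -0.05, 0, -10, 0]
  ]
}}

```text
time: 20.0
position: [0.575, -0.2353, 0.1014]
tool_rot: [3.112, -0.424, 0.004]
ft_force: [-0.0, -0.4, -1.7]
grip_width: 0.346
grip_force: 25.0
```

```bash
python3 where.py .5742 -.2345 -105.4
```

```text
pos [ 0.575  -0.2353  0.1014] heading -105.53 turn 0.13 shift cm -0.08 0.08 toolz [ 0.0024 -0.0012 -1.    ] F [-0.  -0.4 -1.7]
level rotvec deg [0.07 0.14 0.  ]
```

>>> {"fn": "carry_out", "kwargs": {
  "steps": [
    [0, 0.1, 0, -0.08, 0.08, -0.4, 0],
    [0, 0.1, 0, -0.08, 0.08, -0.8, 0],
    [0, 0.1, 0, -0.08, 0.08, -1.1, 0],
    [0, 0.1, 0, -0.08, 0.08, -1.4, 0],
    [0, 0.1, 0, -0.08, 0.08, -1.6, 0],
    [0, 0.1, 0, -0.08, 0.08, -1.8, 0],
    [0, 0.1, 0, -0.08, 0.08, -1.8, 0],
    [0, 0.1, 0, -0.08, 0.08, -1.8, 0]
  ]
}}

```text
time: 20.8
position: [0.5773, -0.2354, 0.0877]
tool_rot: [3.111, -0.424, 0.013]
ft_force: [-0.4, 0.9, 21.7]
grip_width: 0.341
grip_force: 32.5
```

```bash
python3 - <<'E'
from h import *
s=ctrl.get_state(); print(s['torque'],s['ft_force']); im=snap('wrist','w6')
cv2.imwrite('pics/w6c.png',cv2.resize(im['pixels'][150:400,180:460,::-1],None,fx=2.4,fy=2.4,interpolation=cv2.INTER_CUBIC))
E
python3 where.py .5742 -.2345 -105.4
```

```text
[0.22669654 0.74939592 0.02869668] [-0.38554664  0.87735458 21.65549644]
pos [ 0.5773 -0.2355  0.0877] heading -105.53 turn 0.13 shift cm -0.31 0.1 toolz [ 0.008 -0.003 -1.   ] F [ 0.4  0.4 20.4]
level rotvec deg [0.17 0.46 0.  ]
```

View pics/w6c.png

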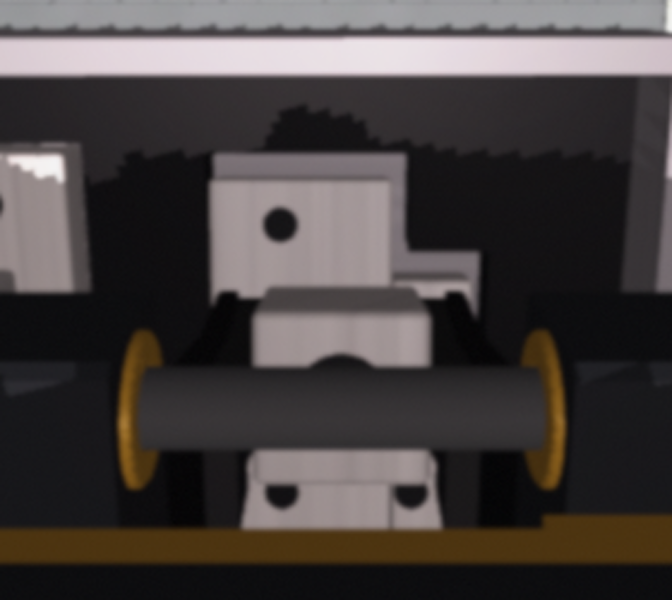

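The close-up shows the foot displaced toward −x, with pocket floor visible beyond its +x end. The contact moment also puts the catch at its −x edge. I'll fit the foot's tilt in the grip and its offset from the pocket.

```bash
python3 - <<'E'
from pock import *
from scipy.optimize import least_squares
im=load('w6'); Rt=R.from_rotvec(im['state']['tool_rot']).as_matrix(); F=np.c_[Rt[:,1],Rt[:,0],-Rt[:,2]]; o=np.array(im['state']['position'])
L=[((-26,36,12),(210,180)),((10,36,12),(390,180)),((26,16,12),(470,275)),((-15,15,40),(253,313)),((15,15,40),(431,313)),((-15,15,12),(263,289)),((15,15,12),(418,289))]
A=np.array([a for a,_ in L])/1000;B=np.array([((b[0]+.5)/2.4+179.5,(b[1]+.5)/2.4+149.5) for _,b in L])
# pose in foot-tool frame: offset from nominal (0,0,-16mm) and small rotation
P=lambda x:(A@R.from_rotvec(x[3:]).as_matrix().T+x[:3]+[0,0,-.016])@F.T+o
print('nominal resid crop px',((proj(im,P(np.zeros(6)))-B)*2.4).round(0).tolist())
s=least_squares(lambda x:np.r_[(proj(im,P(x))-B).ravel(),x[:3]/.002,x[4:]/.01],np.zeros(6)); print('offs mm',(s.x[:3]*1e3).round(1),'rot deg',np.degrees(s.x[3:]).round(1),'px',np.sqrt(np.mean(s.fun**2)).round(2))
# pocket floor corners seen: notch corners (-28,38),(12,38),(12,18),(28,18) at floor
C=np.array([((u+.5)/2.4+179.5,(v+.5)/2.4+149.5) for u,v in[(213,154),(405,154),(408,251),(480,251)]]); Q=np.array([(-28,38),(12,38),(12,18),(28,18)])/1000
for z in(.066,.068,.070):
    W=np.array([onplane(im,c,z)[:2] for c in C]); 
    h=lambda x:((Q@np.array([[np.cos(x[2]),np.sin(x[2])],[-np.sin(x[2]),np.cos(x[2])]]))+x[:2]-W).ravel()*1e3
    r=least_squares(h,[.574,-.2345,np.radians(-105.4)]); print(z,'pocket pt',r.x[:2].round(4),np.degrees(r.x[2]).round(1),'res mm',r.fun.round(1))
E
```

```text
nominal resid crop px [[0.0, -22.0], [9.0, -22.0], [9.0, -17.0], [4.0, 3.0], [7.0, 2.0], [7.0, -26.0], [5.0, -26.0]]
offs mm [-1.1 -6.8  1.6] rot deg [-9.8  0.3  0.3] px 1.14
0.066 pocket pt [ 0.5722 -0.2345] -106.0 res mm [-0.6 -0.7 -0.8 -0.2  0.8  0.6  0.6  0.3]
0.068 pocket pt [ 0.5727 -0.2346] -106.0 res mm [-0.4 -0.4 -0.7 -0.3  0.7  0.6  0.4  0.1]
0.07 pocket pt [ 0.5732 -0.2346] -106.0 res mm [-0.2 -0.  -0.6 -0.3  0.6  0.5  0.2 -0.1]
```

The foot pivoted about 10° in the grip, +x end down, with its −x edge on the rim. I'll lift, tilt the tool to level the foot, recentre and retry with a firmer grip.

>>> {"fn": "carry_out", "kwargs": {
  "squeeze": 55,
  "steps": [
    [0, 0, 0, 0, 0, 0.8, 0],
    [0, 0, 0, 0, 0, 1.6, 0],
    [0, 0, 0, 0, 0, 2.4, 0],
    [-1.3, -4.7, 0, 0.1, -0.1, 2.4, 0],
    [-2.6, -9.4, 0, 0.2, -0.2, 2.4, 0],
    [-2.6, -9.4, 0, 0.25, -0.2, 2.4, 0],
    [-2.6, -9.4, 0, 0.25, -0.2, 2.4, 0],
    [-2.6, -9.4, 0, 0.25, -0.2, 2.4, 0],
    [-2.6, -9.4, 0, 0.25, -0.2, 2.4, 0]
  ]
}}

```text
time: 21.75
position: [0.576, -0.236, 0.1052]
tool_rot: [3.079, -0.42, 0.257]
ft_force: [-0.7, -0.4, -2.0]
grip_width: 0.344
grip_force: 60.0
```

```bash
python3 where.py .5767 -.2368 -105.5
cat > w7.py <<'E'
from h import *
im=snap('wrist','w7'); cv2.imwrite('pics/w7c.png',cv2.resize(im['pixels'][150:400,180:460,::-1],None,fx=2.4,fy=2.4,interpolation=cv2.INTER_CUBIC))
s=im['state']; Rt=R.from_rotvec(s['tool_rot']).as_matrix(); F=np.c_[Rt[:,1],Rt[:,0],-Rt[:,2]]; o=np.array(s['position'])
A=np.array([(-26,36,12),(10,36,12),(10,16,12),(26,16,12),(-15,15,40),(15,15,40)])/1000
q=lambda rx:proj(im,(A@R.from_rotvec([np.radians(rx),0,0]).as_matrix().T+[-.0011,.035*np.sin(np.radians(rx))-.0008,-.016+.035*(1-np.cos(np.radians(rx)))+.001])@F.T+o)
g=im['pixels'].mean(2)
for rx in(-12,-10,-8,-5): print(rx,q(rx).round(1).tolist())
c=int(q(-10)[:2,0].mean()); print('col',c,[int(v) for v in g[185:275,c-18]])
print('floor+rim pred',proj(im,[(.5729+.038*.964,-.2346-.038*.267,z) for z in(.0685,.0805)]).round(1).tolist())
E
python3 w7.py
```

```text
pos [ 0.576  -0.236   0.1052] heading -105.52 turn 0.02 shift cm 0.07 -0.08 toolz [ 0.1599 -0.0453 -0.9861] F [-0.7 -0.4 -2. ]
level rotvec deg [2.61 9.2  0.  ]
-12 [[267.3, 226.2], [342.7, 226.1], [342.6, 267.9], [376.0, 267.8], [284.6, 279.2], [358.8, 279.2]]
-10 [[266.9, 224.6], [342.9, 224.5], [342.7, 266.4], [376.2, 266.3], [284.5, 279.9], [359.0, 279.8]]
-8 [[266.4, 223.1], [343.0, 223.0], [342.8, 264.9], [376.4, 264.9], [284.4, 280.6], [359.1, 280.5]]
-5 [[265.8, 220.9], [343.3, 220.8], [342.9, 262.8], [376.7, 262.8], [284.2, 281.7], [359.3, 281.7]]
col 304 [53, 54, 53, 54, 54, 54, 55, 55, 54, 54, 54, 55, 55, 55, 54, 54, 54, 55, 54, 55, 55, 54, 54, 55, 54, 62, 96, 161, 214, 229, 232, 233, 234, 233, 232, 230, 223, 195, 147, 157, 214, 237, 241, 242, 242, 242, 242, 242, 242, 242, 242, 242, 242, 241, 237, 228, 218, 205, 181, 157, 149, 147, 147, 147, 146, 146, 146, 146, 146, 146, 146, 145, 145, 145, 145, 145, 145, 145, 145, 145, 145, 145, 144, 144, 145, 144, 143, 138, 114, 67]
floor+rim pred [[322.7, 216.2], [322.7, 216.9]]
```

```bash
python3 - <<'E'
from h import *
d=np.array([.964,-.266]); l=np.array([.266,.964]); p0=np.array([.5729,-.2346])
for k in('w6','w7'):
    im=load(k); g=im['pixels'].mean(2)
    print(k)
    for c in(285,300,315,330):
        col=g[195:240,c]; e=195+np.argmax(np.diff(col))+.5
        print(c,e,[((onplane(im,(c,e),z)[:2]-p0)@d*1000).round(1) for z in(.0685,.0805)], end=' | ')
    r=218; row=g[r,240:370]; print('\nrow',r,[int(v) for v in row])
    # insert's back (cabinet-side) wall: big rise above
    col=g[150:212,315]; print('backwall col',[int(v) for v in col])
E
```

```text
w6
285 213.5 [np.float64(38.7), np.float64(40.9)] | 300 213.5 [np.float64(38.6), np.float64(40.8)] | 315 213.5 [np.float64(38.6), np.float64(40.8)] | 330 213.5 [np.float64(38.6), np.float64(40.8)] | 
row 218 [16, 16, 16, 16, 16, 14, 15, 16, 16, 16, 17, 16, 16, 16, 16, 16, 16, 15, 16, 17, 16, 15, 16, 17, 14, 13, 10, 23, 54, 88, 109, 115, 116, 116, 117, 116, 116, 117, 117, 117, 117, 117, 117, 117, 117, 117, 117, 117, 117, 117, 118, 117, 117, 118, 118, 118, 118, 118, 118, 118, 118, 118, 118, 119, 119, 118, 119, 118, 118, 120, 119, 119, 119, 119, 119, 119, 119, 120, 120, 120, 120, 120, 119, 119, 119, 120, 120, 120, 120, 120, 121, 120, 120, 121, 120, 120, 120, 121, 121, 121, 121, 121, 121, 122, 121, 122, 120, 115, 98, 65, 32, 19, 18, 19, 20, 20, 19, 19, 20, 21, 20, 20, 21, 20, 19, 19, 20, 20, 21, 20]
backwall col [149, 150, 158, 159, 159, 159, 159, 160, 160, 159, 154, 134, 93, 67, 79, 131, 191, 222, 229, 229, 229, 229, 229, 228, 228, 228, 228, 228, 228, 223, 198, 138, 78, 56, 53, 53, 53, 53, 52, 53, 52, 52, 52, 51, 46, 36, 26, 22, 20, 20, 19, 19, 19, 20, 20, 19, 19, 19, 18, 19, 19, 20]
w7
[... 376 characters left out ...]
33, 233, 233, 233, 233, 233, 233, 233, 233, 233, 233, 233, 233, 233, 232, 232, 233, 233, 233, 233, 234, 234, 234, 234, 234, 234, 234, 234, 234, 234, 234, 234, 234, 234, 234, 234, 234, 234, 234, 234, 234, 234, 234, 235, 235, 235, 235, 235, 235, 235, 235, 235, 234, 234, 233, 234, 235, 235, 235, 235, 235, 235, 234, 223, 174, 97, 54, 52, 54, 54, 54, 54, 54, 54, 54, 54, 54, 54, 53, 53, 53, 53, 53, 53, 53, 52, 52, 52, 51, 51]
backwall col [91, 92, 92, 92, 92, 92, 92, 92, 91, 90, 80, 70, 95, 144, 191, 217, 225, 225, 226, 226, 226, 226, 226, 226, 226, 223, 203, 152, 89, 58, 54, 54, 56, 56, 56, 56, 55, 56, 56, 56, 56, 57, 56, 56, 56, 57, 56, 56, 56, 56, 56, 57, 56, 56, 56, 56, 56, 56, 56, 56, 61, 83]
```

```bash
python3 - <<'E'
from h import *
fx=np.array([-.267,-.964]); p0=np.array([.5757,-.2354])
for k,r,a,b in(('w6',218,268.2,349.2),('w7',218,272.3,344.8)):
    im=load(k)
    for z in(.0685,.0805): print(k,z,[((onplane(im,(c,r),z)[:2]-p0)@fx*1e3).round(1) for c in(a,b)])
im=load('w7'); s=im['state']; print('TCP along fx rel p0',((np.array(s['position'])[:2]-p0)@fx*1e3).round(1))
for z,n in((.1019,'plate top now'),): print([((onplane(im,(c,224.5),z)[:2]-p0)@fx*1e3).round(1) for c in(266.9,342.9)])
g=im['pixels'].mean(2); print([int(v) for v in g[232,255:360]])
E
```

```text
w6 0.0685 [np.float64(-28.3), np.float64(12.3)]
w6 0.0805 [np.float64(-26.5), np.float64(11.4)]
w7 0.0685 [np.float64(-28.4), np.float64(12.4)]
w7 0.0805 [np.float64(-26.7), np.float64(11.7)]
TCP along fx rel p0 0.5
[np.float64(-26.5), np.float64(9.4)]
[48, 48, 48, 49, 49, 49, 49, 50, 49, 50, 55, 85, 151, 212, 235, 241, 242, 242, 242, 242, 242, 242, 242, 242, 242, 242, 242, 242, 242, 242, 242, 242, 242, 242, 242, 242, 242, 242, 242, 242, 242, 242, 242, 242, 242, 242, 242, 242, 242, 242, 242, 242, 242, 242, 242, 242, 242, 242, 242, 242, 242, 242, 242, 242, 242, 242, 242, 242, 242, 242, 242, 242, 242, 242, 242, 242, 242, 242, 242, 242, 242, 242, 242, 242, 242, 241, 235, 221, 194, 148, 86, 52, 51, 53, 53, 52, 52, 53, 52, 52, 52, 52, 52, 52, 51]
```

>>> {"fn": "carry_out", "kwargs": {
  "steps": [
    [0, -0.3, 0, 0.32, -0.13, 0, 0],
    [0, -0.3, 0, 0.32, -0.13, 0, 0],
    [0, -0.3, 0, 0.32, -0.13, -0.4, 0],
    [0, -0.3, 0, 0.32, -0.13, -0.8, 0],
    [0, -0.3, 0, 0.32, -0.13, -1.2, 0],
    [0, -0.3, 0, 0.32, -0.13, -1.5, 0],
    [0, -0.3, 0, 0.32, -0.13, -1.8, 0],
    [0, -0.3, 0, 0.32, -0.13, -2.1, 0],
    [0, -0.3, 0, 0.32, -0.13, -2.1, 0],
    [0, -0.3, 0, 0.32, -0.13, -2.1, 0]
  ]
}}

```text
time: 22.8
position: [0.5783, -0.2373, 0.0841]
tool_rot: [3.079, -0.42, 0.266]
ft_force: [0.1, -1.2, -2.2]
grip_width: 0.34
grip_force: 60.0
```

```bash
python3 where.py .5792 -.2372 -105.5; python3 -c "
from bench import ctrl; print(ctrl.get_state()['torque'])"
```

```text
pos [ 0.5783 -0.2373  0.0841] heading -105.55 turn 0.05 shift cm 0.09 0.01 toolz [ 0.1654 -0.0452 -0.9852] F [ 0.1 -1.2 -2.2]
level rotvec deg [2.6  9.53 0.  ]
[ 0.00672597  0.42803548 -0.0105203 ]
```

>>> {"fn": "carry_out", "kwargs": {
  "steps": [
    [0, 0, 0, 0, 0, -0.1, 0],
    [0, 0, 0, 0, 0, -0.2, 0],
    [0, 0, 0, 0, 0, -0.3, 0],
    [0, 0, 0, 0, 0, -0.3, 0],
    [0, 0, 0, 0, 0, -0.3, 0]
  ]
}}

```text
time: 23.3
position: [0.5795, -0.2376, 0.0826]
tool_rot: [3.078, -0.42, 0.271]
ft_force: [-0.4, 0.6, 4.9]
grip_width: 0.338
grip_force: 60.8
```

>>> {"fn": "carry_out", "kwargs": {
  "squeeze": 25,
  "steps": [
    [0, 0, 0, 0, 0, 0.1, 0],
    [0, 0, 0, 0, 0, 0.1, 0.6],
    [0, 0, 0, 0, 0, 0.1, 0.6],
    [0, 0, 0, 0, 0, 0.1, 0.6],
    [0, 0, 0, -0.3, 0.1, 2, 0.6],
    [0, 0, 0, -0.7, 0.2, 5, 0.6],
    [1.3, 4.7, 0, -3, 0.2, 9, 0.6],
    [2.6, 9.4, 0, -7, 1, 13, 0.6],
    [2.6, 9.4, 0, -10, 2, 16, 0.6],
    [2.6, 9.4, 0, -11, 3, 17, 0.6],
    [2.6, 9.4, 0, -11, 3, 17, 0.6],
    [2.6, 9.4, 0, -11, 3, 17, 0.6]
  ]
}}

```text
time: 24.5
position: [0.4681, -0.2072, 0.2502]
tool_rot: [-3.112, 0.424, -0.002]
ft_force: [0.2, -0.3, 0.0]
grip_width: 0.6
grip_force: 0.0
```

```bash
python3 - <<'E'
from h import *
im=snap('wrist','w8'); print(im['state']['position'])
c=proj(im,[(.586,-.196,.08)])[0]; print(c, proj(im,[(.597,-.157,.108),(.5757,-.2354,.108)]))
u,v=int(c[0]),int(c[1]); x0=max(0,min(u-135,370)); y0=max(0,min(v-100,280)); print(x0,y0)
cv2.imwrite('pics/w8c.png',cv2.resize(im['pixels'][y0:y0+200,x0:x0+266,::-1],None,fx=3,fy=3,interpolation=cv2.INTER_CUBIC))
E
```

```text
[ 0.46811761 -0.20716033  0.25022077]
[273.03856288  90.16870918] [[215.57884987  85.09369989]
 [321.34016554  84.3415763 ]]
138 0
```

View pics/w8c.png

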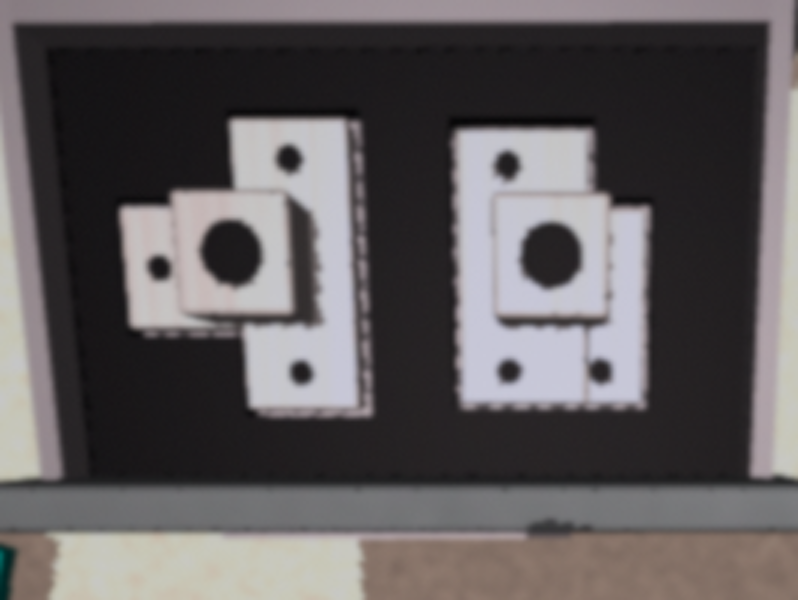

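The view shows both feet lying in their pockets, but a strip along the tee's right edge needs checking. I'll triangulate the screw holes from a second viewpoint to verify heights.

>>> {"fn": "carry_out", "kwargs": {
  "steps": [
    [0, 0, 0, 1, 4, 0, 0.6],
    [0, 0, 0, 2, 7.7, 0, 0.6],
    [0, 0, 0, 2.1, 7.7, 0, 0.6],
    [0, 0, 0, 2.1, 7.7, 0, 0.6],
    [0, 0, 0, 2.1, 7.7, 0, 0.6],
    [0, 0, 0, 2.1, 7.7, 0, 0.6]
  ]
}}

```text
time: 25.15
position: [0.4889, -0.1318, 0.2505]
tool_rot: [3.112, -0.429, 0.002]
ft_force: [0.3, -0.4, -0.7]
grip_width: 0.599
grip_force: 0.0
```

```bash
cat > tri.py <<'E'
from h import *
from scipy.optimize import least_squares
a=load('w8'); b=snap('wrist','w9')
def cen(im,c,r):
    c=np.round(c).astype(int); g=im['pixels'].mean(2); y0=max(0,c[1]-r); w=g[y0:c[1]+r+1,c[0]-r:c[0]+r+1].astype(float)
    n,l,st,ce=cv2.connectedComponentsWithStats((w<np.percentile(w,80)*.6).astype(np.uint8))
    i=1+np.argmin(np.hypot(*(ce[1:]-[r,c[1]-y0]).T)); m=(cv2.dilate((l==i).astype(np.uint8),np.ones((3,3)))>0)*np.clip(np.percentile(w,80)-w,0,None)
    yy,xx=np.mgrid[:w.shape[0],:w.shape[1]]; return np.array([(m*xx).sum()/m.sum()+c[0]-r,(m*yy).sum()/m.sum()+y0]),st[i,4]
H=dict(tB=(231,252,.108),t1=(289,158,.08),t2=(302,372,.08),t3=(158,267,.08),nB=(551,255,.108),n1=(507,165,.08),n2=(509,371,.08),n3=(600,371,.08))
for k,(u,v,z) in H.items():
    p=np.array([(u+.5)/3-.5+138,(v+.5)/3-.5]); r=14 if 'B' in k else 6
    ca,sa=cen(a,p,r); X=onplane(a,ca,z); cb,sb=cen(b,proj(b,[X])[0],r)
    s=least_squares(lambda X:np.r_[proj(a,[X])[0]-ca,proj(b,[X])[0]-cb],X,x_scale=.01); print(k,(s.x*1e3).round(1),'px',np.abs(s.fun).max().round(2),sa,sb)
E
python3 tri.py
```

```text
tB [ 597.9 -156.8  108.9] px 0.07 360 360
t1 [ 622.  -173.8   80.8] px 0.04 63 60
t2 [ 568.2 -159.    81.1] px 0.06 45 45
t3 [ 605.3 -129.9   81. ] px 0.08 51 50
nB [ 575.5 -235.3  108.7] px 0.04 356 355
n1 [ 604.5 -230.8   80.6] px 0.04 59 63
n2 [ 552.6 -216.4   81.3] px 0.04 46 49
n3 [ 545.7 -241.3   80.1] px 0.05 52 52
```

All eight holes agree: plate tops at 80–81 mm and bosses at 109 mm, so both feet are level and seated. Now I go in front of the drawer with the fingers shut and push.

>>> {"fn": "carry_out", "kwargs": {
  "steps": [
    [0, 0, 0, -0.8, -3.5, 0, 0],
    [0, 0, 0, -1.3, -3.4, 0, 0],
    [0, 0, 0, -1.3, -3.4, -4, 0],
    [0, 0, 0, -1.3, -3.4, -8, 0],
    [0, 0, 0, -1.3, -3.4, -12, 0],
    [0, 0, 0, -1.3, -3.4, -15, 0],
    [0, 0, 0, -1.3, -3.4, -16.5, 0],
    [0, 0, 0, -1.3, -3.4, -16.5, 0],
    [0, 0, 0, -1.3, -3.4, -16.5, 0],
    [0, 0, 0, -1.3, -3.4, -16.5, 0]
  ]
}}

```text
time: 26.2
position: [0.4774, -0.1648, 0.0876]
tool_rot: [3.113, -0.426, 0.008]
ft_force: [0.2, 0.3, -0.1]
grip_width: 0.004
grip_force: 0.0
```

>>> {"fn": "carry_out", "kwargs": {
  "steps": [
    [0, 0, 0, 1, -0.27, 0, 0],
    [0, 0, 0, 1.9, -0.53, 0, 0],
    [0, 0, 0, 2.6, -0.72, 0, 0],
    [0, 0, 0, 3.2, -0.88, 0, 0],
    [0, 0, 0, 3.8, -1.05, 0, 0],
    [0, 0, 0, 4.6, -1.27, 0, 0],
    [0, 0, 0, 5.5, -1.52, 0, 0],
    [0, 0, 0, 6.4, -1.77, 0, 0],
    [0, 0, 0, 7.3, -2.02, 0, 0],
    [0, 0, 0, 8.2, -2.26, 0, 0],
    [0, 0, 0, 9.1, -2.51, 0, 0],
    [0, 0, 0, 10, -2.76, 0, 0]
  ]
}}

```text
time: 27.4
position: [0.5769, -0.192, 0.0859]
tool_rot: [-3.112, 0.425, -0.003]
ft_force: [-2.6, 0.1, -1.1]
grip_width: 0.005
grip_force: 0.9
```

>>> {"fn": "carry_out", "kwargs": {
  "steps": [
    [0, 0, 0, 0.6, -0.16, 0, 0],
    [0, 0, 0, 1.2, -0.33, 0, 0],
    [0, 0, 0, 1.8, -0.5, 0, 0],
    [0, 0, 0, 2.4, -0.66, 0, 0],
    [0, 0, 0, 2.9, -0.8, 0, 0],
    [0, 0, 0, 3.3, -0.91, 0, 0],
    [0, 0, 0, 3.7, -1.02, 0, 0],
    [0, 0, 0, 4.1, -1.13, 0, 0]
  ]
}}

```text
time: 28.2
position: [0.6175, -0.2032, 0.0861]
tool_rot: [-3.112, 0.425, -0.003]
ft_force: [-1.4, 0.6, -1.5]
grip_width: 0.004
grip_force: 0.8
```

```bash
python3 - <<'E'
from h import *
im=snap('top','top1'); g=im['pixels'].mean(2)
s=im['state']; p=s['position']; print(p,s['ft_force'])
d=np.array([.964,-.266,0]); l=np.array([.266,.964,0])
# profile along d at lateral offset +-70mm from the finger, plane z=.131 (panel top)
for off in(.08,-.08):
    q=np.array([p[0],p[1],.133])+l*off
    print(off,[int(g[int(round(v)),int(round(u))]) for u,v in proj(im,[q+d*t/1000 for t in range(-15,60,3)])])
E
```

```text
[ 0.61750849 -0.20324391  0.08608076] [-1.44459157  0.60269405 -1.50129054]
0.08 [80, 81, 61, 62, 60, 58, 61, 59, 57, 60, 61, 59, 59, 59, 55, 59, 59, 59, 63, 67, 57, 54, 70, 97, 117]
-0.08 [72, 71, 71, 71, 72, 70, 72, 74, 72, 71, 72, 72, 72, 71, 71, 73, 72, 71, 71, 71, 72, 71, 70, 72, 70]
```

>>> {"fn": "carry_out", "kwargs": {
  "steps": [
    [0, 0, 0, 0.25, -0.07, 0, 0],
    [0, 0, 0, 0.5, -0.14, 0, 0],
    [0, 0, 0, 0.75, -0.21, 0, 0],
    [0, 0, 0, 1, -0.28, 0, 0],
    [0, 0, 0, 1, -0.28, 0, 0]
  ]
}}

```text
time: 28.75
position: [0.6278, -0.2061, 0.0864]
tool_rot: [-3.113, 0.425, -0.005]
ft_force: [-0.4, 0.1, -0.9]
grip_width: 0.009
grip_force: 0.1
```

>>> {"fn": "carry_out", "kwargs": {
  "steps": [
    [0, 0, 0, 0.2, -0.06, 0, 0],
    [0, 0, 0, 0.4, -0.11, 0, 0],
    [0, 0, 0, 0.6, -0.17, 0, 0]
  ]
}}

```text
time: 29.05
position: [0.6302, -0.2068, 0.0864]
tool_rot: [-3.111, 0.425, 0.008]
ft_force: [-16.0, 5.3, 12.2]
grip_width: 0.002
grip_force: 8.7
```

>>> {"fn": "carry_out", "kwargs": {
  "steps": [
    [0, 0, 0, 0.2, -0.06, 0, 0],
    [0, 0, 0, 0.4, -0.11, 0, 0],
    [0, 0, 0, 0.4, -0.11, 0, 0]
  ]
}}

```text
time: 29.35
position: [0.6299, -0.2067, 0.0864]
tool_rot: [-3.109, 0.425, 0.023]
ft_force: [-25.3, 9.2, 17.6]
grip_width: 0.004
grip_force: 13.2
```

The force rose to 25 N with no further motion, so the drawer is at its stop. Back off and verify.

>>> {"fn": "carry_out", "kwargs": {
  "steps": [
    [0, 0, 0, -0.5, 0.14, 0, 0],
    [0, 0, 0, -1.2, 0.33, 0, 0],
    [0, 0, 0, -3, 0.83, 0, 0],
    [0, 0, 0, -6, 1.66, 2, 0],
    [0, 0, 0, -9, 2.5, 6, 0],
    [0, 0, 0, -12, 3.3, 11, 0],
    [0, 0, 0, -13, 3.6, 16, 0],
    [0, 0, 0, -13, 3.6, 18, 0],
    [0, 0, 0, -13, 3.6, 18, 0],
    [0, 0, 0, -13, 3.6, 18, 0]
  ]
}}

```text
time: 30.35
position: [0.5081, -0.173, 0.267]
tool_rot: [3.113, -0.425, 0.009]
ft_force: [-0.2, 0.4, -0.7]
grip_width: 0.007
grip_force: 0.0
```

```bash
python3 - <<'E'
from h import *
im=snap('wrist','w10'); g=im['pixels'].mean(2); p=im['state']['position']; print(p)
d=np.array([.964,-.266,0]); l=np.array([.266,.964,0]); c=np.array([.6300,-.2067,0])
for off in(.09,.05,0,-.05,-.09):
    q=c+l*off+[0,0,.133]; P=proj(im,[q+d*t/1000 for t in range(-6,46,2)])
    print(off,P[0].round(0),[int(g[int(round(v)),int(round(u))]) if 0<=round(v)<480 and 0<=round(u)<640 else -1 for u,v in P])
E
```

```text
[ 0.50809009 -0.17304325  0.26696253]
0.09 [202.  71.] [162, 162, 159, 122, 26, 19, 20, 20, 27, 72, 90, 90, 88, 86, 48, 64, 93, 92, 92, 91, 91, 90, 90, 91, -1, -1]
0.05 [256.  70.] [20, 21, 21, 20, 21, 20, 19, 20, 26, 73, 92, 90, 90, 89, 37, 86, 95, 94, 94, 93, 94, 92, 91, 91, -1, -1]
0 [323.  70.] [7, 13, 21, 20, 20, 27, 72, 113, 42, 88, 93, 92, 91, 87, 46, 86, 99, 100, 99, 98, 98, 96, 94, 94, -1, -1]
-0.05 [391.  70.] [19, 19, 19, 19, 21, 20, 20, 20, 38, 84, 93, 91, 88, 86, 47, 82, 95, 94, 94, 95, 94, 94, 93, 92, -1, -1]
-0.09 [445.  70.] [161, 159, 104, 23, 19, 20, 19, 20, 35, 79, 91, 90, 89, 85, 38, 73, 90, 89, 90, 88, 88, 88, 89, 88, -1, -1]
```

The panel meets the cabinet with only a thin seam along its full width, so the drawer is home. Handing in.

```bash
python3 -c "
from bench import ctrl; print(ctrl.close_job())"
```

```text
the job is handed in; nothing more can be done
None
```

Both feet are seated flush and level in their pockets, the drawer is pushed home to its stop, and the job is handed in; it gave no verdict, and I checked the feet just before closing the drawer but not after.

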